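Charge the short spray can at the air station

ROBOT

A 6-joint arm with a two-finger parallel gripper is mounted at the origin on a cart in front of the work surface, level with it; the furniture and walls round the work are solid. World frame = base frame: x ahead of the robot, y to its left, z up, the work surface at z = 0. Lengths are in m, angles in rad, forces in N, time in s.
With the tool pointing down it reaches from about 0.25 to 0.8 m from the base axis. Payload 3.9 kg.
Tool frame: the origin (TCP) lies between the finger pads; the fingertips stand 25 mm ahead of it and the grasp point (between the pads) lies 6 mm ahead of it; z points along the fingers, y is the line along which they close (so a half turn about z gives the same grasp; the last joint's range is limited). The gripper opens to 85 mm and grips with 20 to 120 N. Pads are 22 mm wide; open, the fingers measure 114 mm over their backs; the gripper's body (76 mm by 85 mm) begins 54 mm behind the grasp point. The pads swing forward as they close: fully open they stand 13 mm farther back than shut.
Start: joints at [1.12, 0.26, -0.138, 1.173, 0, 1.571], TCP at [0.229, 0.473, 0.256] pointing down, gripper open.
Joint ranges: [-2.78, 2.78], [-0.83, 1.72], [-1.28, 1.37], [-1.9, 2.12], [-1.57, 1.48], [-3.14, 3.14]. Speed limits (rad/s): [2.57, 2.57, 3.14, 3.14, 3.14, 3.14].

INTERFACE

Orientations are given as a rotation vector (axis times angle).
In Python, from plant import robot gives the robot as it stands.
- The arm moves only by the tool drive_tool, never from a script. Its argument "series" is a list of rows, each a list of 4 numbers: the shift along the tool's x, y, z in shares of 1 m (1.0 is 1 m), then the turn about the tool's z in a scale on which 1.0 is 2 rad. A call has 1 to 12 rows; each row is the pose to reach, as a shift and turn from the pose commanded when the call began, along the tool's axes at that moment; what a row does not reach only later rows make up. A row lasts 1/8 s, in which the tool goes at most 62.5 mm and 10.7 degrees, less where a joint would pass 70% of its speed; a pose out of reach is approached as far as the arm can. No shift or turn number may pass 1 either way. A call with a gripper value outside its range is refused whole. "grip" is the opening, from 0 (shut) to 1 (fully open), set as the call begins (left out, the last holds). The fingers move at their own pace and stop on an object; "newtons" is the grip in N (left out, the last holds). Time passes only in rows, so rows that repeat a pose let the fingers close. It gives the time, the measured TCP pose, the force, the opening and the grip force at its end, in the units of the state.
- robot.get_state(): the state, without advancing time (a new reading comes with each control period).
- robot.read_camera(name): name is "scene" or "top" or "wrist"; returns a dict with "color" (480x640x3 uint8, red, green, blue), "mtx" (3x3 intrinsics, pixels), "R" (3x3) and "t" (3): a world point X has camera coordinates R X + t; the wrist camera has in their place "tool_from_camera" (4x4, takes a point from camera to tool coordinates, whose origin is the TCP and whose axes are the flange's). Camera axes: x right, y down, z forward; pixel columns grow to the right and rows downward; lengths in m; the calibration is good to about 2 mm. A picture is of the moment at which its call begins: read the wrist's pose just before it. There is no depth.
- robot.finish_job(): hands the job in; it is judged then, once.
The state is a dict: "t": time; "joints": joint angles; "qd": joint speeds; "joint_efforts": joint torques, N m; "position": TCP position; "orientation": TCP orientation; "ft_force": force on the tool from outside, world axes, zero at the start; "torque": the same for the moment, N m; "opening": finger opening in m; "grasp_force": force on a finger pad.
Only numpy, scipy, OpenCV 4.12 (cv2) and the standard library are available. Lean on these libraries where they do the work, as an engineer would, in place of code of your own. Each camera call takes 0.05 s, during which the arm holds its last target. There are 200 camera calls.

TASK

Recharge the shorter of the two spray cans at the charging station. First wind the station's crank anticlockwise (seen from above), two turns or so, right round to its stop, so that the shutter slides fully clear of the sprung cup; then stand the can upright in the cup, press it down against the spring as far as the cup goes, and finish while still holding it down there: do not let go. Leave the taller can, the white pot and the brown vial standing where they are.

Things in the scene. Friction and masses are not known exactly. Their poses are not given: they have to be found in the camera images.
- station: fixed charging station. Origin on the worktop, on the upright axis of the round cup; +x away from the robot at yaw 0, +y left. Deck x -57..115, y -50..50 mm, top 70 mm above the worktop, with two shutter guides at y +-42.5 mm (tops at 80 mm). Grey gearbox 74 x 78 mm, top at 70 mm, centred at y +90 mm, carries the crank
- cup_floor (a point): centre of the cup's inner floor, where the can's bottom comes to stand; moves with the cup. Cup: steel, inner diameter 62.5 mm, flaring to 67 mm at the rim; floor 48.5 mm above the worktop when up, rim 20.5 mm above the floor, just below the shutter
- cup (a joint): how far the cup is pressed down, m: 0 up, 0.022 at its bottom stop. The spring pushes up with about 6 N at the start of travel and 13 N at the bottom; the can's own weight does not press it down
- crank (a joint): crank angle, rad: 0 shutter shut, 12.57 (two full turns) at its stop, shutter fully open. Grows anticlockwise seen from above. It stays where it is left; turning takes about 3.5 N at the knob. The knob stands on the station's -x side of the crank axis at 0 and again at the stop
- crank_knob (a point): middle of the crank's upright black knob (20 mm diameter, 42 mm tall, from 90 to 132 mm above the worktop, spins freely on its pin), 35 mm from the crank axis. Site's height 111 mm; its own yaw means nothing
- crank_axis (a point): point on the vertical crank axis at the height of the knob's foot (90 mm above the worktop), 90 mm to the station's +y side of the cup. The crank arm below the knob is 12 mm wide and its top lies at 89 mm
- shutter_mid (a point): centre of the top of the shutter, a steel plate 70 x 76 x 4 mm, its top 76.5 mm above the worktop; over the cup when shut, 70 mm further along the station's +x when open. Driven by the crank only
- short_can: the shorter spray can: 59 mm diameter, 153 mm high with its nozzle (body to 139 mm), about 0.24 kg, standing upright; origin at the centre of its bottom, z up
- tall_can: the taller spray can: 66 mm diameter, 205 mm high, too wide for the cup; origin at the centre of its bottom. To be left alone
- pot: open white plastic pot, 64 mm diameter, 56 mm high; origin at the centre of its bottom. To be left alone
- vial: small brown vial, 23 mm diameter, 54 mm high; origin at the centre of its bottom. To be left alone
Not all that is in view belongs to the job. Leave any pink or turquoise look-alike of the short_can alone.

How it is judged:
By the outcome, as a careful person would: the job done as asked, in the order asked, and still so for the second after the job is handed in, while the arm keeps its last pose, push and grip.
It also fails if it takes over 67 s, if anything falls off the work surface, if the arm or the gripper's body presses on something with over 40 N, if the wrist force passes 120 N, or if a joint passes its speed limit or range.

## Working session

There is one attempt and no reset: what is moved stays moved. The work goes in short steps, Python scripts to look and compute and a tool call to move; the robot and the scene stay as the last step left them, time stands still between calls to the robot, and variables do not carry over. Pictures are saved under pics/ and viewed, at most 10 in all, crops included, and the job is handed in when it is done.

Besides the shell and the picture viewer there is one more tool, called after "Emit:" as a command line: name --pt "numbers of a row" for each row, then --argument value for the rest. drive_tool: Moves the arm, as the interface text tells. Its arguments: {"type":"object","properties":{"series":{"type":"array","items":{"type":"array","items":{"type":"number"}}},"grip":{"type":"number"},"newtons":{"type":"number"}},"required":["series"]}

```bash
ls; mkdir -p pics
cat > h.py <<'E'
import numpy as np, cv2
from plant import robot
from scipy.spatial.transform import Rotation as Ro
def cam(n):
    s=robot.get_state(); c=robot.read_camera(n)
    if n=='wrist':
        T=np.eye(4);T[:3,:3]=Ro.from_rotvec(s['orientation']).as_matrix();T[:3,3]=s['position']
        M=T@np.array(c['tool_from_camera']);R=M[:3,:3].T;c['R']=R;c['t']=-R@M[:3,3]
    c['R']=np.array(c['R']);c['t']=np.array(c['t']).ravel();c['mtx']=np.array(c['mtx'])
    return c
def ray(c,uv):
    d=c['R'].T@np.linalg.solve(c['mtx'],[uv[0],uv[1],1.]);return -c['R'].T@c['t'],d/np.linalg.norm(d)
def onz(c,uv,z):
    o,d=ray(c,uv);return o+d*(z-o[2])/d[2]
def proj(c,X):
    p=c['mtx']@(c['R']@np.array(X)+c['t']);return p[:2]/p[2]
def cross(rays):
    A=sum(np.eye(3)-np.outer(d,d) for o,d in rays);b=sum((np.eye(3)-np.outer(d,d))@o for o,d in rays)
    return np.linalg.solve(A,b)
def save(c,n): cv2.imwrite('pics/'+n,c['color'][:,:,::-1])
E
python3 - <<'E'
from h import *
for n in('scene','top'):
    c=cam(n);save(c,n+'1.png');print(n,-c['R'].T@c['t'],c['mtx'][0])
s=robot.get_state();print(s)
E
```

```text
pics
scene [0.81514386 0.33887426 0.67527251] [551.64745884   0.         317.66049004]
top [ 0.4633933  -0.3142693   0.94716095] [469.97799406   0.         310.47187534]
{'t': 0.1, 'joints': array([ 1.11997627e+00,  2.60626868e-01, -1.39227629e-01,  1.17274692e+00,
        3.09073045e-05,  1.57080064e+00]), 'qd': array([ 8.53680898e-04, -1.39235280e-03,  3.39948735e-03,  7.89956369e-04,
       -2.01211865e-04, -2.58122716e-05]), 'joint_efforts': array([ 1.01358906e-03, -4.06508017e+01,  2.54527581e+01,  1.00959823e-02,
        3.13336693e-05, -1.50079126e-05]), 'position': array([0.22848323, 0.47202852, 0.25554836]), 'orientation': array([-7.02074391e-01, -3.06169306e+00,  2.75246287e-03]), 'ft_force': array([-0.24925987,  0.06677314,  0.28702114]), 'torque': array([ 0.04425013, -0.01596378, -0.04115267]), 'grasp_force': 0.0, 'opening': 0.08532912287713491}
```

View pics/scene1.png

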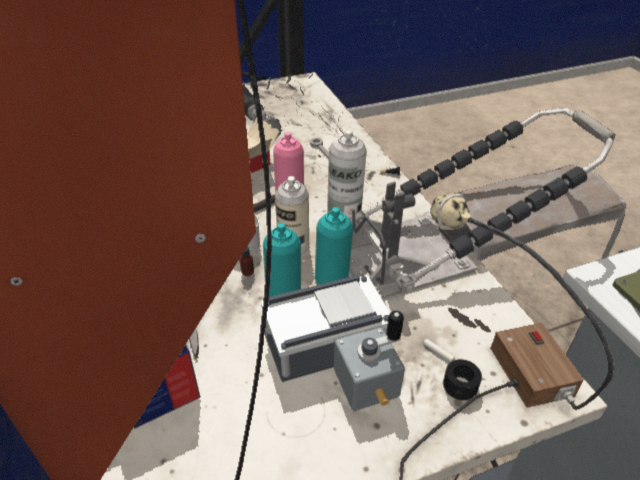

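View pics/top1.png

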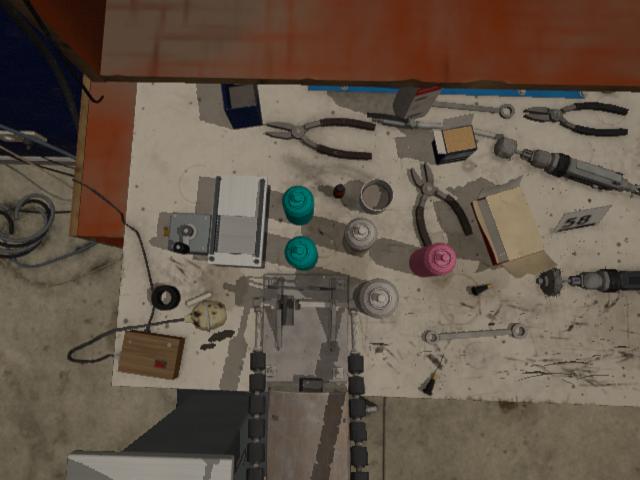

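Scene: the candidates are the cream can with dark label (291,190), the tall grey can (347,165), a pink can (289,160) and turquoise cans (283,255) and (335,240). The station has its gearbox at (370,365), its knob at (395,325) and its shutter at (350,305). Top: cream can (361,235), tall can (378,298), pink (433,260), turquoise (298,203) and (301,252), vial (340,190), pot (376,195), shutter (240,220), knob (180,247). By description I choose the cream can.

Run:
```python
from h import *
S=cam('scene');T=cam('top')
print('base',proj(T,[0,0,0]),'tcp',proj(T,[.2285,.472,.2555]),proj(S,[.2285,.472,.2555]))
for n,a,b in [('short nozzle',(291,181),(361,231)),('tall nozzle',(348,135),(378,296)),('knob top',(396,314),(180,247)),('crank hub',(369,344),(187,231))]:
    R=[ray(S,a),ray(T,b)];X=cross(R);print(n,X.round(4),[(np.linalg.norm(proj(c,X)-p)).round(1) for c,p in((S,a),(T,b))])
a=cv2.resize(S['color'][120:420,230:430],(533,800//1)) if 0 else cv2.resize(S['color'][120:420,230:430],None,fx=2,fy=2,interpolation=2)
b=cv2.resize(T['color'][160:340,150:420][:, :],None,fx=1.6,fy=1.6,interpolation=2)
im=np.zeros((600,800,3),np.uint8);im[:,:400]=a;im[:288,400:800]=b[:, :400]
cw=cv2.resize(T['color'][205:265,330:395],None,fx=4.8,fy=4.8,interpolation=2);im[300:300+cw.shape[0],430:430+cw.shape[1]]=cw[:300]
cv2.imwrite('pics/crop1.png',im[:,:,::-1])
```

```text
base [143.53644783 539.95928643] tcp [-240.23297509  448.87541306] [1272.89363136  658.73645142]
short nozzle [ 0.5786 -0.389   0.1453] [np.float64(0.1), np.float64(0.1)]
tall nozzle [ 0.4673 -0.412   0.1972] [np.float64(0.5), np.float64(0.5)]
knob top [ 0.5441 -0.0735  0.1303] [np.float64(0.5), np.float64(0.4)]
crank hub [ 0.5795 -0.0721  0.0858] [np.float64(0.2), np.float64(0.2)]
```

View pics/crop1.png

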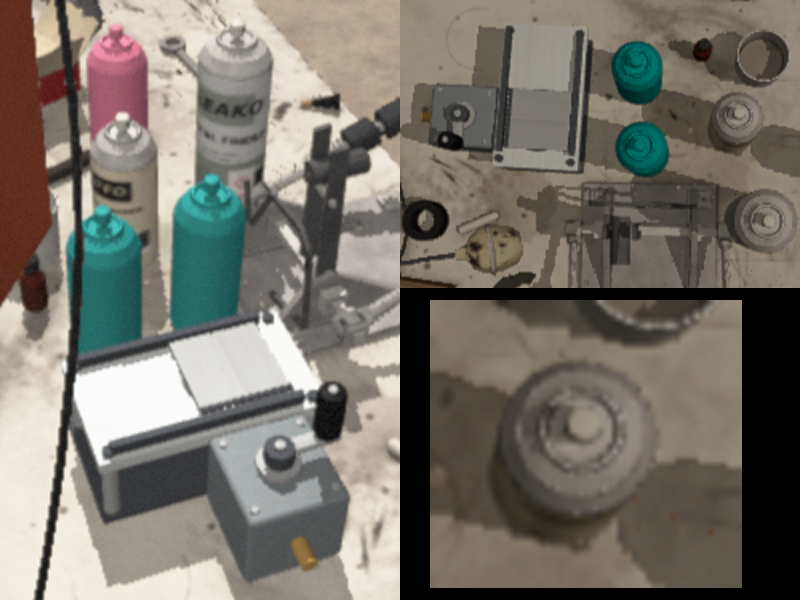

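The crop confirms the cream can, with dark lettering and a grey shoulder. It is the shorter of the two real cans, and the knob is on the −x side of the crank.

```bash
cat >> h.py <<'E'
def go(X,yaw=None):
    """shift in tool axes (and turn) from present pose to world X; yaw = world angle of tool y line"""
    s=robot.get_state();R=Ro.from_rotvec(s['orientation']).as_matrix();d=R.T@(np.array(X)-s['position'])
    print('p',s['position'].round(4),'ytool',np.degrees(np.arctan2(R[1,1],R[0,1])).round(2),'q6',s['joints'][5].round(2),'f',s['ft_force'].round(1),'t',round(s['t'],2))
    out=d.round(4).tolist()
    if yaw is not None:
        y=np.radians(yaw);v=R.T@[np.cos(y),np.sin(y),0];a=np.arctan2(-v[0],v[1]);a=(a+np.pi/2)%np.pi-np.pi/2;out.append(round(a,4))
    print('shift',out)
E
python3 - <<'E'
from h import *
c=cam('wrist');print(np.array(c['tool_from_camera']).round(3),c['mtx'].round(1));save(c,'w0.png')
T=cam('top');S=cam('scene')
for n,uv,z in [('pot rim',(377,194),.056),('vial',(339,188),.054),('turqA',(302,249),.139),('turqB',(298,199),.139),('shelf edge',(300,82),.4)]: print(n,onz(T,uv,z).round(3))
# corners of guide ends
go([.53,-.12,.33],0)
go([.53,-.12,.33],90)
E
```

```text
[[ 0.    -0.945 -0.328  0.083]
 [ 1.    -0.     0.001  0.001]
 [-0.001 -0.328  0.945 -0.117]
 [ 0.     0.     0.     1.   ]] [[413.7   0.  314.2]
 [  0.  413.7 241.8]
 [  0.    0.    1. ]]
pot rim [ 0.664 -0.427  0.056]
vial [ 0.675 -0.354  0.054]
turqA [ 0.546 -0.288  0.139]
turqB [ 0.633 -0.279  0.139]
shelf edge [ 0.724 -0.288  0.4  ]
p [0.2287 0.4724 0.2561] ytool 64.17 q6 1.57 f [0.1 0.3 0.2] t 0.35
shift [-0.5293, -0.402, -0.0737, np.float64(1.12)]
p [0.2287 0.4724 0.2561] ytool 64.17 q6 1.57 f [0.1 0.3 0.2] t 0.35
shift [-0.5293, -0.402, -0.0737, np.float64(-0.4508)]
```

Careful with the scale: turns go in shares of 2 rad. That gives: -0.45 rad / 2 = -0.225.

Emit:
drive_tool --pt "-0.05 -0.04 -0.014 -0.02" --pt "-0.1 -0.08 -0.028 -0.04" --pt "-0.15 -0.115 -0.04 -0.06" --pt "-0.2 -0.15 -0.05 -0.08" --pt "-0.25 -0.19 -0.06 -0.1" --pt "-0.3 -0.23 -0.074 -0.125" --pt "-0.35 -0.27 -0.074 -0.15" --pt "-0.4 -0.3 -0.074 -0.175" --pt "-0.45 -0.34 -0.074 -0.2" --pt "-0.5 -0.38 -0.074 -0.225" --pt "-0.529 -0.402 -0.074 -0.2255" --pt "-0.529 -0.402 -0.074 -0.2255"

```text
t: 1.85
position: [0.5309, -0.1226, 0.3294]
orientation: [-0.007, -3.141, 0.001]
ft_force: [0.1, -0.4, -0.7]
opening: 0.0853
grasp_force: 0.0
```

Run:
```python
from h import *
c=cam('wrist');save(c,'w1.png');go([.53,-.12,.33],90);np.savez('w1.npz',**{k:c[k] for k in('color','R','t','mtx')})
```

```text
p [ 0.5299 -0.1209  0.3297] ytool 89.86 q6 -0.22 f [0.4 0.  0.3] t 1.9
shift [-0.0001, 0.0009, -0.0003, np.float64(-0.0024)]
```

View pics/w1.png

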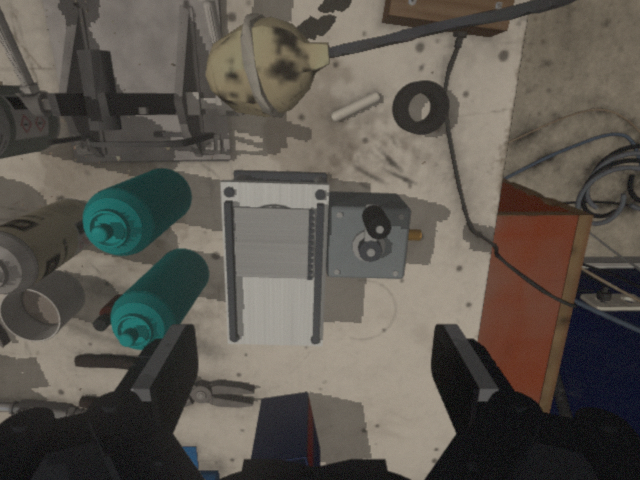

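The wrist picture shows the deck between corners (221,181), (328,184), (234,346) and (325,344). The knob top is at (378,214–232) and the crank hub at (371,249).

Run:
```python
from h import *
c=dict(np.load('w1.npz'));im=c['color'];hsv=cv2.cvtColor(im,cv2.COLOR_RGB2HSV)
T=cam('top');S=cam('scene')
g=cv2.cvtColor(im,cv2.COLOR_RGB2GRAY)
# guides : dark pixels within rows 205..335
m=(g<75)
for nm,lo,hi in(('L',224,242),('R',316,327)):
    pts=[]
    for v in range(205,335,3):
        us=np.nonzero(m[v,lo:hi])[0]
        if len(us)>2: pts.append(onz(c,(us.mean()+lo,v),.08)[:2])
    p=np.array(pts); k=np.polyfit(p[:,0],p[:,1],1);print(nm,len(p),'yaw',np.degrees(np.arctan(k[0])).round(2),'y@x.58',np.polyval(k,.58).round(4),p[0],p[-1])
for n,uv in [('TL',(221,181)),('TR',(328,184)),('BL',(234,346)),('BR',(325,344))]:print(n,onz(c,uv,.07).round(4))
R=lambda a,b,d:cross([ray(c,a),ray(S,b),ray(T,d)])
# knob: dark blob contours
for nm,cc,box in(('w',c,(350,195,400,270)),('t',T,(165,225,205,262)),('s',S,(355,300,410,365))):
    gg=cv2.cvtColor(cc['color'],cv2.COLOR_RGB2GRAY);x0,y0,x1,y1=box
    n,l,st,ce=cv2.connectedComponentsWithStats((gg[y0:y1,x0:x1]<45).astype(np.uint8))
    for i in range(1,n):
        if st[i,4]>15: print(nm,st[i]+[x0,y0,0,0,0],(ce[i]+[x0,y0]).round(1))
    cv2.imwrite(f'pics/k_{nm}.png',cv2.resize(cc['color'][y0:y1,x0:x1,::-1],None,fx=5,fy=5,interpolation=2))
A=[cv2.imread(f'pics/k_{n}.png') for n in'wts'];W=sum(a.shape[1] for a in A);o=np.zeros((max(a.shape[0] for a in A),W,3),np.uint8);x=0
for a in A:o[:a.shape[0],x:x+a.shape[1]]=a;x+=a.shape[1]
cv2.imwrite('pics/k.png',o);print(o.shape)
```

```text
L 44 yaw -1.93 y@x.58 -0.202 [ 0.53955687 -0.2005598 ] [ 0.67421597 -0.20481646]
R 44 yaw -1.31 y@x.58 -0.1183 [ 0.53990482 -0.11728463] [ 0.67456502 -0.12027968]
TL [ 0.5194 -0.2079  0.07  ]
TR [ 0.5226 -0.1098  0.07  ]
BL [ 0.6949 -0.2079  0.07  ]
BR [ 0.6929 -0.1118  0.07  ]
w [363 206  28  33 532] [375.7 220.5]
t [165 225  40  30 864] [182.3 239.5]
s [387 314  16  26 292] [394.5 327.6]
(375, 725, 3)
```

View pics/k.png

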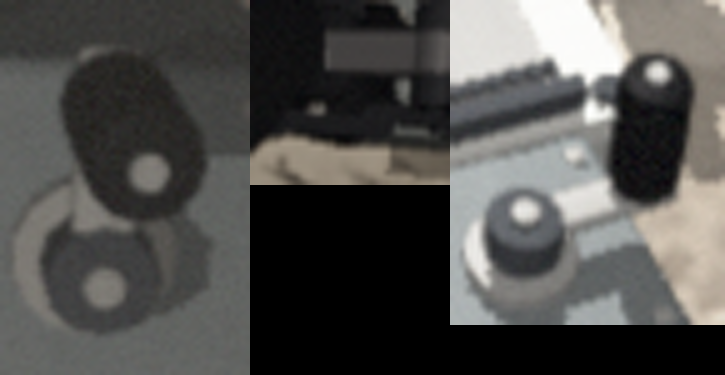

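Knob cap: wrist (379.8,229.6), scene (396.6,314.6). Hub cap: wrist (371,252.8), scene (370,342). The arm blocks the top view.

Run:
```python
from h import *
c=dict(np.load('w1.npz'));S=cam('scene')
for n,a,b in(('knob',(379.8,229.6),(396.6,314.6)),('hub',(371,252.8),(370,342))):
    X=cross([ray(c,a),ray(S,b)]);print(n,X.round(4),np.linalg.norm(proj(S,X)-b).round(1))
print(onz(c,(379.8,229.6),.132),onz(S,(396.6,314.6),.132))
go([.5455,-.071,.18],90);go([.5455,-.071,.116],90)
```

```text
knob [ 0.5458 -0.07    0.134 ] 0.8
hub [ 0.5808 -0.0703  0.0934] 0.7
[ 0.54722189 -0.07031009  0.132     ] [ 0.54405375 -0.07065641  0.132     ]
p [ 0.5291 -0.1188  0.3304] ytool 90.07 q6 -0.22 f [-0.6  1.1 -0.1] t 2.05
shift [-0.0165, 0.0477, 0.1504, np.float64(0.0012)]
p [ 0.5291 -0.1188  0.3304] ytool 90.07 q6 -0.22 f [-0.6  1.1 -0.1] t 2.05
shift [-0.0165, 0.0477, 0.2144, np.float64(0.0012)]
```

Emit:
drive_tool --pt "-0.008 0.025 0.05 0" --pt "-0.016 0.05 0.1 0" --pt "-0.016 0.05 0.15 0" --pt "-0.016 0.05 0.18 0" --pt "-0.016 0.05 0.206 0" --pt "-0.016 0.05 0.206 0" --grip 1

```text
t: 2.8
position: [0.5434, -0.0682, 0.1229]
orientation: [0.004, -3.137, -0.001]
ft_force: [-1.3, -0.3, -0.3]
opening: 0.0854
grasp_force: 0.0
```

Emit:
drive_tool --pt "0 0 0 0" --pt "0 0 0 0" --pt "0 0 0 0" --pt "0 0 0 0" --pt "0 0 0 0" --pt "0 0 0 0" --pt "0 0 0 0" --grip 0 --newtons 30

```text
t: 3.68
position: [0.5462, -0.0701, 0.1251]
orientation: [0.0, 3.14, -0.001]
ft_force: [-1.7, -1.1, 7.1]
opening: 0.0188
grasp_force: 30.0
```

Run:
```python
import numpy as np
p=lambda t:35*np.array([-np.cos(np.radians(178.4+t)),np.sin(np.radians(178.4+t))])
for s in(0,240,480):print(s,[(p(s+20*k)-p(s)).round(1).tolist() for k in range(1,13)])
```

```text
0 [[-1.8, -12.0], [-7.6, -22.7], [-16.6, -30.8], [-27.9, -35.3], [-40.1, -35.6], [-51.6, -31.8], [-61.2, -24.2], [-67.5, -13.9], [-70.0, -2.0], [-68.2, 10.1], [-62.4, 20.8], [-53.3, 28.8]]
240 [[11.3, 4.5], [23.5, 4.8], [35.0, 1.0], [44.5, -6.6], [50.9, -16.9], [53.3, -28.8], [51.6, -40.9], [45.8, -51.6], [36.7, -59.6], [25.4, -64.1], [13.2, -64.4], [1.7, -60.6]]
480 [[-9.5, 7.6], [-15.9, 17.9], [-18.3, 29.8], [-16.6, 41.8], [-10.8, 52.5], [-1.7, 60.6], [9.6, 65.1], [21.8, 65.4], [33.3, 61.6], [42.8, 54.0], [49.2, 43.7], [51.6, 31.8]]
```

Emit:
drive_tool --pt "-0.0018 -0.012 0 0" --pt "-0.0076 -0.0227 0 0" --pt "-0.0166 -0.0308 0 0" --pt "-0.0279 -0.0353 0 0" --pt "-0.0401 -0.0356 0 0" --pt "-0.0516 -0.0318 0 0" --pt "-0.0612 -0.0242 0 0" --pt "-0.0675 -0.0139 0 0" --pt "-0.07 -0.002 0 0" --pt "-0.0682 0.0101 0 0" --pt "-0.0624 0.0208 0 0" --pt "-0.0533 0.0288 0 0"

```text
t: 5.18
position: [0.6003, -0.0415, 0.1251]
orientation: [0.0, 3.138, -0.004]
ft_force: [1.2, -6.9, 5.2]
opening: 0.0191
grasp_force: 30.1
```

Emit:
drive_tool --pt "0.0113 0.0045 0 0" --pt "0.0235 0.0048 0 0" --pt "0.035 0.001 0 0" --pt "0.0445 -0.0066 0 0" --pt "0.0509 -0.0169 0 0" --pt "0.0533 -0.0288 0 0" --pt "0.0516 -0.0409 0 0" --pt "0.0458 -0.0516 0 0" --pt "0.0367 -0.0596 0 0" --pt "0.0254 -0.0641 0 0" --pt "0.0132 -0.0644 0 0" --pt "0.0017 -0.0606 0 0"

```text
t: 6.68
position: [0.5953, -0.1032, 0.125]
orientation: [-0.002, -3.138, 0.004]
ft_force: [-3.0, -4.7, 11.3]
opening: 0.0191
grasp_force: 30.8
```

Emit:
drive_tool --pt "-0.0095 0.0076 0 0" --pt "-0.0159 0.0179 0 0" --pt "-0.0183 0.0298 0 0" --pt "-0.0166 0.0418 0 0" --pt "-0.0108 0.0525 0 0" --pt "-0.0017 0.0606 0 0" --pt "0.0096 0.0651 0 0" --pt "0.0218 0.0654 0 0" --pt "0.0333 0.0616 0 0" --pt "0.0428 0.054 0 0" --pt "0.0492 0.0437 0 0" --pt "0.0516 0.0318 0 0"

```text
t: 8.18
position: [0.5461, -0.0683, 0.1251]
orientation: [-0.002, 3.139, 0.007]
ft_force: [5.0, 3.6, 5.1]
opening: 0.0192
grasp_force: 30.2
```

Emit:
drive_tool --pt "0 -0.004 0 0" --pt "0 -0.006 0 0" --pt "0 -0.006 0 0"

```text
t: 8.55
position: [0.546, -0.071, 0.125]
orientation: [-0.004, 3.14, 0.019]
ft_force: [3.7, 12.4, 8.1]
opening: 0.0193
grasp_force: 30.7
```

Emit:
drive_tool --pt "0 0.004 0 0" --pt "0 0.004 0 0" --pt "0 0.004 0 0" --pt "0 0.004 0 0" --pt "0 0.004 0 0" --grip 1

```text
t: 9.18
position: [0.5455, -0.072, 0.1241]
orientation: [-0.0, -3.141, -0.0]
ft_force: [0.7, -0.2, -1.3]
opening: 0.0853
grasp_force: 0.0
```

Emit:
drive_tool --pt "0 0.004 -0.05 0" --pt "0.01 -0.02 -0.11 0" --pt "0.016 -0.045 -0.17 0" --pt "0.016 -0.06 -0.206 0" --pt "0.016 -0.06 -0.206 0" --pt "0.016 -0.06 -0.206 0"

```text
t: 9.93
position: [0.5294, -0.1317, 0.3295]
orientation: [-0.0, -3.141, -0.001]
ft_force: [0.4, 0.3, -0.6]
opening: 0.0855
grasp_force: 0.0
```

Run:
```python
from h import *
c=cam('wrist');S=cam('scene');save(c,'w2.png');np.savez('w2.npz',**{k:c[k] for k in('color','R','t','mtx')})
a=cv2.resize(c['color'][150:370,150:420],None,fx=1.8,fy=1.8);b=cv2.resize(S['color'][250:420,240:420],None,fx=1.7,fy=1.7)
o=np.zeros((400,800,3),np.uint8);o[:a.shape[0],:a.shape[1]]=a[:400];o[:b.shape[0],490:490+b.shape[1]]=b;cv2.imwrite('pics/c2.png',o[:,:,::-1]);go([.5785,-.16,.3],90)
```

```text
p [ 0.5289 -0.1312  0.3285] ytool 90.04 q6 -0.24 f [-0.7 -1.   0. ] t 10.03
shift [-0.0496, -0.0289, 0.0283, np.float64(0.0007)]
```

View pics/c2.png

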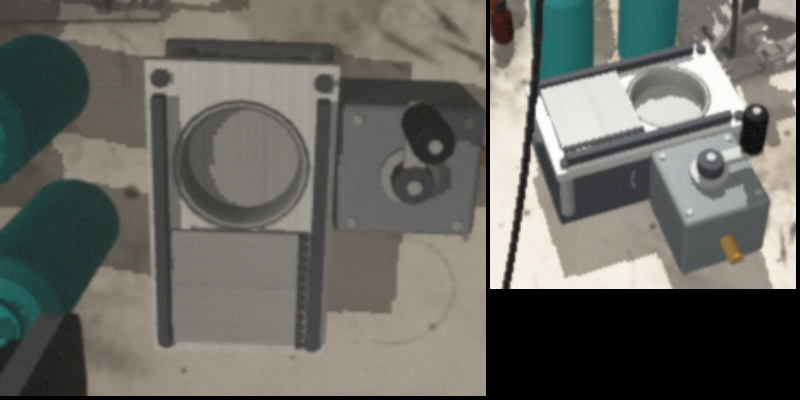

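The shutter is fully clear of the cup. The cup rim centre is at wrist pixel (284,241) and scene pixel (346.5,307.6), and the knob is back on the −x side.

Run:
```python
from h import *
c=dict(np.load('w2.npz'));S=cam('scene')
X=cross([ray(c,(283.9,241.1)),ray(S,(346.5,307.6))]);print('rim tri',X.round(4))
print(onz(c,(283.9,241.1),.069),onz(S,(346.5,307.6),.069))
# rim edges in wrist crop
for n,(u,v) in dict(L=(174,164),R=(308,164),T=(241,100),B=(241,228)).items(): print(n,onz(c,(150+u/1.8,150+v/1.8),.0695).round(4))
# ellipse fit
g=cv2.GaussianBlur(cv2.cvtColor(c['color'],cv2.COLOR_RGB2GRAY),(3,3),0);e=cv2.Canny(g,30,80)
ctr=np.array([283.9,241.1]);P=[]
for a in np.arange(0,360,4):
    d=np.array([np.cos(np.radians(a)),np.sin(np.radians(a))])
    for r in np.arange(39,31,-.5):
        u,v=(ctr+r*d).round().astype(int)
        if e[v,u]: P.append((u,v));break
P=np.array([onz(c,p,.0695)[:2] for p in P]);A=np.c_[2*P,np.ones(len(P))];s=np.linalg.lstsq(A,(P**2).sum(1),rcond=None)[0];
res=np.abs(np.hypot(*(P-s[:2]).T)-np.sqrt(s[2]+s[0]**2+s[1]**2));k=res<.002;s=np.linalg.lstsq(A[k],(P[k]**2).sum(1),rcond=None)[0]
print('circle',s[:2],np.sqrt(s[2]+s[0]**2+s[1]**2),k.sum(),len(P))
go([.50,-.36,.33],90)
```

```text
rim tri [ 0.5758 -0.1594  0.068 ]
[ 0.57682997 -0.16063273  0.069     ] [ 0.57511067 -0.15696088  0.069     ]
L [ 0.5767 -0.1965  0.0695]
R [ 0.5767 -0.1247  0.0695]
T [ 0.5414 -0.1598  0.0695]
B [ 0.6141 -0.1615  0.0695]
circle [ 0.57854216 -0.16117392] 0.03756000357912553 88 90
p [ 0.5289 -0.1311  0.3285] ytool 90.05 q6 -0.24 f [-0.1  0.2  0.1] t 10.07
shift [0.0291, -0.2288, -0.0016, np.float64(0.0008)]
```

Emit:
drive_tool --pt "0.006 -0.045 0 0" --pt "0.012 -0.09 0 0" --pt "0.018 -0.135 0 0" --pt "0.024 -0.18 0 0" --pt "0.029 -0.229 0 0" --pt "0.029 -0.229 0 0" --pt "0.029 -0.229 0 0"

```text
t: 10.95
position: [0.5005, -0.36, 0.3291]
orientation: [0.0, -3.14, -0.003]
ft_force: [0.3, 0.9, -0.7]
opening: 0.0851
grasp_force: 0.0
```

Run:
```python
from h import *
c=cam('wrist');save(c,'w3.png');np.savez('w3.npz',**{k:c[k] for k in('color','R','t','mtx')})
print(proj(c,[.579,-.389,.15]));go([.579,-.389,.3],145)
```

```text
[277.49962156 310.79864228]
p [ 0.5007 -0.3596  0.3295] ytool 90.07 q6 -0.62 f [-0.5  0.4  0.5] t 11.0
shift [-0.0783, -0.0295, 0.0293, np.float64(-0.9588)]
```

View pics/w3.png

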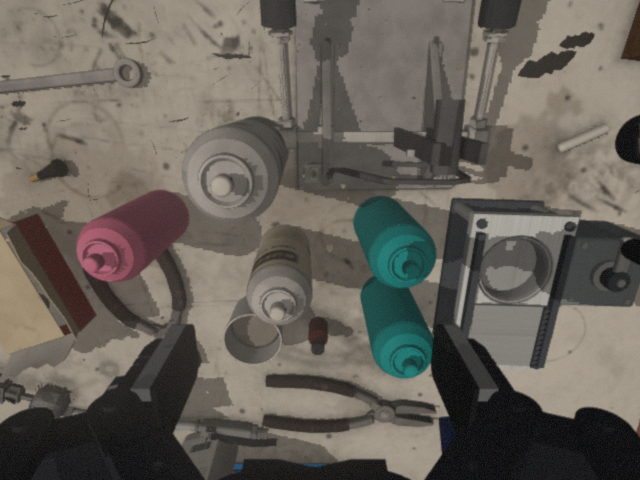

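The nozzle of the cream can is at wrist pixel (279,309), with its shoulder spanning u 247–312. The pot is at (252,338), the vial at (318,333) and the tall can at (235,168).

Run:
```python
from h import *
c=dict(np.load('w3.npz'));S=cam('scene');T=dict(mtx=None)
im=cv2.imread('pics/top1.png');s1=cv2.imread('pics/scene1.png');w=c['color'][:,:,::-1]
T=cam('top')
o=np.zeros((480,800,3),np.uint8)
for i,(m,x,y) in enumerate(((w,279,300),(im,361,233),(s1,291,187))):
    q=cv2.resize(m[y-40:y+40,x-22:x+23],None,fx=6,fy=6,interpolation=cv2.INTER_CUBIC);o[:480,i*270:i*270+270]=q[:,:800-i*270]
cv2.imwrite('pics/n.png',o)
a,b,d=(278.5,309.5),(361,231),(291,181)
X=cross([ray(c,a),ray(T,b),ray(S,d)]);print(X.round(4),[(proj(k,X)-p).round(1) for k,p in((c,a),(T,b),(S,d))])
```

```text
[ 0.579  -0.3885  0.1461] [array([-0., -1.]), array([-0.2, -0.3]), array([-0.2, -0.3])]
```

View pics/n.png

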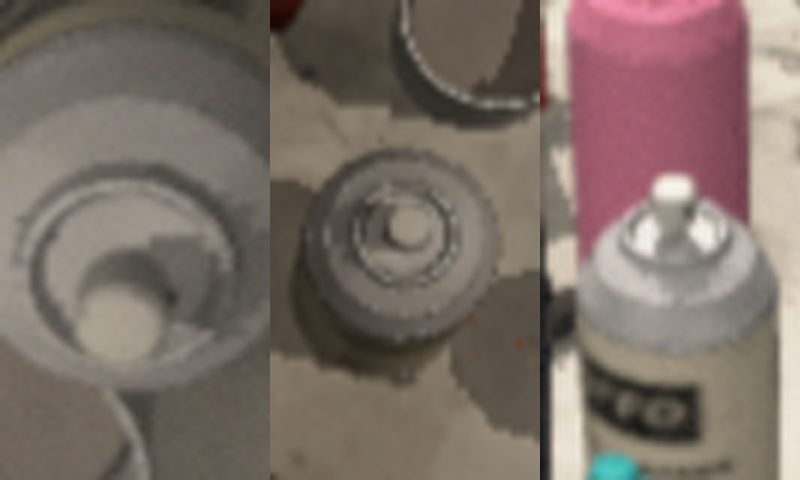

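Run:
```python
from h import *
c=dict(np.load('w3.npz'));S=cam('scene');T=cam('top')
a,b,d=(276.7,315),(362.5,231),(291.2,178)
X=cross([ray(c,a),ray(T,b),ray(S,d)]);print(X.round(4),[(proj(k,X)-p).round(1) for k,p in((c,a),(T,b),(S,d))])
# collar ring centre
a,b,d=(257+133/6,260+258/6),(339+135/6,193+238/6),(269+135/6,147+230/6)
X=cross([ray(c,a),ray(T,b),ray(S,d)]);print('ring',X.round(4),[(proj(k,X)-p).round(1) for k,p in((c,a),(T,b),(S,d))])
go([.579,-.39,.26],145);
```

```text
[ 0.5789 -0.3896  0.1524] [array([-0.3, -2.9]), array([-0.7, -0.7]), array([-0.7, -0.7])]
ring [ 0.5779 -0.3895  0.1365] [array([-1. , -1.3]), array([-0.7, -0.5]), array([-0.1, -0.3])]
p [ 0.5011 -0.3596  0.3305] ytool 90.11 q6 -0.62 f [0.2 0.6 0.3] t 11.2
shift [-0.0779, -0.0306, 0.0705, np.float64(-0.9581)]
```

To row units: -0.958 rad / 2 = -0.479.

Emit:
drive_tool --pt "-0.02 -0.008 0 -0.08" --pt "-0.04 -0.016 0 -0.16" --pt "-0.06 -0.024 0 -0.24" --pt "-0.078 -0.03 0 -0.32" --pt "-0.078 -0.03 0.02 -0.4" --pt "-0.078 -0.03 0.05 -0.479" --pt "-0.078 -0.03 0.09 -0.479" --pt "-0.078 -0.03 0.09 -0.479"

```text
t: 12.2
position: [0.5769, -0.3886, 0.2367]
orientation: [1.448, -2.784, -0.011]
ft_force: [-0.2, 1.1, -0.5]
opening: 0.0853
grasp_force: 0.0
```

Run:
```python
from h import *
go([.5785,-.3895,.115],145)
```

```text
p [ 0.5769 -0.3886  0.2367] ytool 144.95 q6 -1.55 f [-0.2  1.1 -0.5] t 12.2
shift [-0.0002, -0.0029, 0.1216, np.float64(-0.0008)]
```

Emit:
drive_tool --pt "0 -0.001 0.04 0" --pt "0 -0.001 0.075 0" --pt "0 -0.001 0.1 0" --pt "0 -0.001 0.115 0" --pt "0 -0.001 0.123 0" --pt "0 -0.001 0.123 0" --pt "0 -0.001 0.123 0"

```text
t: 13.08
position: [0.5803, -0.3918, 0.1186]
orientation: [-1.448, 2.787, -0.003]
ft_force: [-0.1, 0.4, -1.1]
opening: 0.0857
grasp_force: 0.0
```

Emit:
drive_tool --pt "0 0 0 0" --pt "0 0 0 0" --pt "0 0 0 0" --pt "0 0 0 0" --pt "0 0 0 0" --pt "0 0 0 0" --grip 0 --newtons 45

```text
t: 13.82
position: [0.5798, -0.3914, 0.1184]
orientation: [-1.448, 2.787, -0.001]
ft_force: [-1.2, 0.4, 5.1]
opening: 0.0556
grasp_force: 48.0
```

Emit:
drive_tool --pt "0 0 0 0" --pt "0 0 0 0" --pt "0 0 0 0" --pt "0 0 0.004 0" --pt "0 0 0.007 0" --pt "0 0 0.007 0" --grip 1

```text
t: 14.58
position: [0.5793, -0.3911, 0.1097]
orientation: [1.448, -2.787, -0.001]
ft_force: [0.0, 0.1, -1.6]
opening: 0.0854
grasp_force: 0.0
```

Emit:
drive_tool --pt "0 0 0 0" --pt "0 0 0 0" --pt "0 0 0 0" --pt "0 0 0 0" --pt "0 0 0 0" --pt "0 0 0 0" --grip 0 --newtons 45

```text
t: 15.32
position: [0.5797, -0.3914, 0.1108]
orientation: [-1.448, 2.788, -0.001]
ft_force: [-2.0, 1.4, 4.6]
opening: 0.0562
grasp_force: 48.5
```

Emit:
drive_tool --pt "0 0 -0.01 0" --pt "0 0 -0.03 0" --pt "0 0 -0.06 0" --pt "0 0 -0.095 0" --pt "0 0 -0.13 0" --pt "0 0 -0.165 0" --pt "0 0 -0.195 0" --pt "0 0 -0.195 0" --pt "0 0 -0.195 0" --newtons 60

```text
t: 16.45
position: [0.5793, -0.3912, 0.3035]
orientation: [1.448, -2.787, -0.003]
ft_force: [0.4, 0.9, -3.2]
opening: 0.0564
grasp_force: 64.4
```

Run:
```python
from h import *
go([.5785,-.1605,.3],145)
s=robot.get_state();print(s['opening'],s['grasp_force'],s['torque'])
```

```text
p [ 0.5793 -0.3912  0.3035] ytool 144.9 q6 -1.55 f [ 0.4  0.9 -3.2] t 16.45
shift [-0.1883, 0.1332, 0.0038, np.float64(-0.0018)]
0.05636829811573175 64.44637112086639 [ 0.03134096  0.01837655 -0.0070657 ]
```

Emit:
drive_tool --pt "-0.02 0.014 0 0" --pt "-0.05 0.035 0 0" --pt "-0.085 0.06 0 0" --pt "-0.12 0.085 0 0" --pt "-0.15 0.106 0 0" --pt "-0.173 0.122 0 0" --pt "-0.188 0.133 0 0" --pt "-0.188 0.133 0 0" --pt "-0.188 0.133 0.05 0" --pt "-0.188 0.133 0.09 0" --pt "-0.188 0.133 0.09 0" --pt "-0.188 0.133 0.09 0"

```text
t: 17.95
position: [0.5797, -0.162, 0.2165]
orientation: [-1.446, 2.788, -0.002]
ft_force: [0.6, -0.0, -2.1]
opening: 0.0561
grasp_force: 65.3
```

Run:
```python
from h import *
c=cam('wrist');S=cam('scene')
for n,k in(('w',c),('s',S)): np.savez(n+'4.npz',**{q:k[q] for q in('color','R','t','mtx')})
go([.5785,-.1605,.2],145)
o=np.zeros((480,800,3),np.uint8)
o[:360,:480]=cv2.resize(c['color'],(480,360));q=cv2.resize(S['color'][100:340,270:430],None,fx=2,fy=2,interpolation=2);o[:480,480:800]=q
cv2.imwrite('pics/c4.png',o[:,:,::-1]);print(proj(c,[.5785,-.1605,.069]),proj(S,[.5785,-.1605,.069]))
```

```text
p [ 0.5805 -0.1619  0.2176] ytool 144.87 q6 -1.23 f [ 0.2 -0.3 -3.1] t 18.05
shift [-0.0, 0.0025, 0.0176, np.float64(-0.0023)]
[319.5055583  230.64284346] [343.43321553 306.54892987]
```

View pics/c4.png

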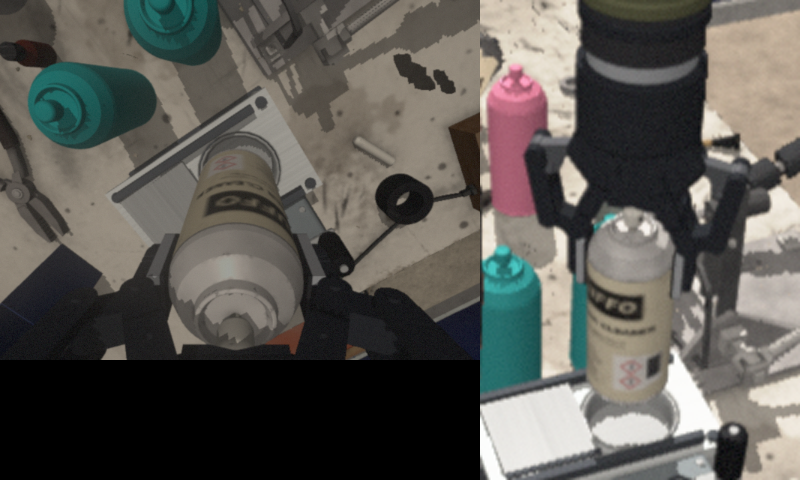

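Run:
```python
from h import *
c=dict(np.load('w4.npz'));S=dict(np.load('s4.npz'))
print('can bottom pred S',proj(S,[.5797,-.162,.107]),'top',proj(S,[.5797,-.162,.245]),'W',proj(c,[.5797,-.162,.107]))
for n,X in(('+x',[.5847,-.162,.107]),('+y',[.5797,-.157,.107])):print(n,proj(S,X))
th=np.linspace(0,2*np.pi,200)
C=np.array([proj(S,[.5797+.0295*np.cos(t),-.162+.0295*np.sin(t),.107]) for t in th]);print('S bottom circle',C.min(0),C.max(0))
C=np.array([proj(c,[.5797+.0295*np.cos(t),-.162+.0295*np.sin(t),.107]) for t in th]);print('W bottom circle',C.min(0),C.max(0))
C=np.array([proj(c,[.5785+.0335*np.cos(t),-.1605+.0335*np.sin(t),.069]) for t in th]);print('W cup rim',C.min(0),C.max(0))
C=np.array([proj(S,[.5785+.0335*np.cos(t),-.1605+.0335*np.sin(t),.069]) for t in th]);print('S cup rim',C.min(0),C.max(0))
a=cv2.resize(c['color'][160:300,240:400],None,fx=3,fy=3,interpolation=2);b=cv2.resize(S['color'][260:340,300:400],None,fx=3.8,fy=3.8,interpolation=2)
o=np.zeros((420,870,3),np.uint8);o[:420,:480]=a;o[:b.shape[0],485:485+b.shape[1]]=b;cv2.imwrite('pics/c5.png',o[:,:800+65,::-1][:, :800])
print(b.shape)
```

```text
can bottom pred S [343.11798865 288.06190934] top [346.64540552 211.907012  ] W [316.98935895 249.45626673]
+x [339.90144397 288.97108778]
+y [344.5051281  290.41761848]
S bottom circle [322.5066659  273.63361002] [363.76704054 303.32947198]
W bottom circle [266.45864596 200.07049226] [367.55618384 295.03654955]
W cup rim [269.58202751 181.09446327] [369.47279116 276.41701124]
S cup rim [320.72311131 290.138192  ] [366.1892009 324.0144501]
(304, 380, 3)
```

View pics/c5.png

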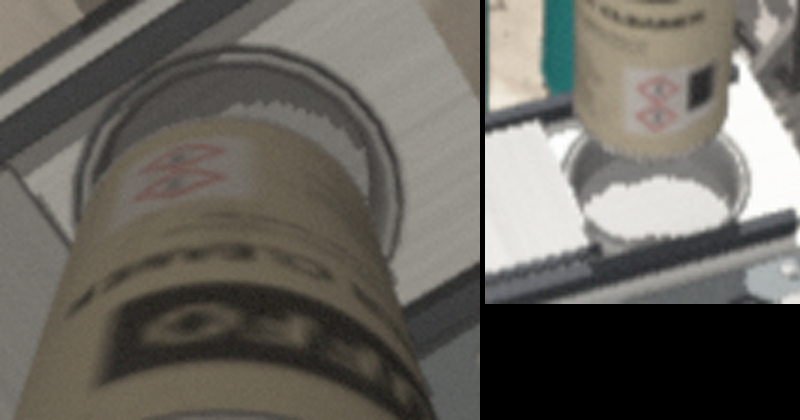

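The can is held upright over the cup. Its bottom edge is at scene (323–365, 302) and the rim at scene (320–370). The wrist view shows the can about 2–3 mm off centre, so I correct that and go down.

Emit:
drive_tool --pt "-0.0015 0.0022 0.01 0" --pt "-0.0015 0.0022 0.02 0" --pt "-0.0015 0.0022 0.028 0" --pt "-0.0015 0.0022 0.034 0" --pt "-0.0015 0.0022 0.039 0" --pt "-0.0015 0.0022 0.044 0" --pt "-0.0015 0.0022 0.048 0" --pt "-0.0015 0.0022 0.048 0"

```text
t: 19.05
position: [0.5777, -0.1585, 0.1669]
orientation: [1.448, -2.787, -0.001]
ft_force: [0.4, -0.4, -2.2]
opening: 0.0558
grasp_force: 65.3
```

Run:
```python
from h import *
for i in range(3):
    c=cam('wrist' if i<1 else 'scene');s=robot.get_state();print(s['position'].round(4),s['ft_force'].round(1),s['torque'].round(2),s['opening'])
    if i<1:a=cv2.resize(c['color'][160:300,240:400],None,fx=3,fy=3,interpolation=2)
b=cv2.resize(c['color'][230:340,300:400],None,fx=3,fy=3,interpolation=2)
o=np.zeros((420,790,3),np.uint8);o[:420,:480]=a;o[:b.shape[0],485:485+b.shape[1]]=b;cv2.imwrite('pics/c6.png',o[:,:,::-1])
```

```text
[ 0.5779 -0.1586  0.1672] [-0.6  0.5 -3.1] [-0.06  0.02 -0.03] 0.05578310422257225
[ 0.5781 -0.1586  0.1674] [-0.4 -0.7 -2.3] [-0.02  0.02  0.04] 0.05592356226164846
[ 0.5781 -0.1586  0.1675] [ 0.6 -0.3 -2.7] [-0.   -0.03  0.01] 0.055841002593446064
```

Emit:
drive_tool --pt "0 0 0.004 0" --pt "0 0 0.008 0" --pt "0 0 0.011 0" --pt "0 0 0.014 0" --pt "0 0 0.014 0"

```text
t: 19.82
position: [0.5781, -0.1585, 0.1537]
orientation: [-1.448, 2.787, -0.0]
ft_force: [-1.5, 0.5, 4.3]
opening: 0.0558
grasp_force: 66.1
```

Emit:
drive_tool --pt "0 0 0.004 0" --pt "0 0 0.008 0" --pt "0 0 0.011 0" --pt "0 0 0.014 0" --pt "0 0 0.014 0"

```text
t: 20.45
position: [0.5781, -0.1585, 0.1404]
orientation: [-1.448, 2.787, -0.001]
ft_force: [-2.3, 2.2, 8.6]
opening: 0.0558
grasp_force: 66.6
```

Emit:
drive_tool --pt "0 0 0.002 0" --pt "0 0 0.004 0" --pt "0 0 0.005 0" --pt "0 0 0.005 0"

```text
t: 20.95
position: [0.5782, -0.1583, 0.1371]
orientation: [-1.448, 2.786, -0.002]
ft_force: [-5.9, 2.5, 17.2]
opening: 0.0561
grasp_force: 67.6
```

Emit:
drive_tool --pt "0 0 0.001 0" --pt "0 0 0.002 0" --pt "0 0 0.003 0" --pt "0 0 0.003 0" --pt "0 0 0.003 0"

```text
t: 21.58
position: [0.5783, -0.1581, 0.1369]
orientation: [-1.447, 2.785, -0.003]
ft_force: [-10.2, 3.9, 32.9]
opening: 0.0558
grasp_force: 69.2
```

Emit:
drive_tool --pt "0 0 -0.0015 0" --pt "0 0 -0.0015 0" --pt "0 0 -0.0015 0" --pt "0 0 -0.0015 0"

```text
t: 22.08
position: [0.5782, -0.1582, 0.137]
orientation: [-1.447, 2.785, -0.002]
ft_force: [-6.8, 3.4, 24.6]
opening: 0.0556
grasp_force: 68.3
```

Run:
```python
from h import *
S=cam('scene');s=robot.get_state();print(s['t'],s['position'].round(4),s['ft_force'].round(1),s['torque'].round(2),s['opening'])
# neighbours unchanged: compare masks with first picture
a=cv2.imread('pics/scene1.png');b=S['color'][:,:,::-1]
for n,(x0,y0,x1,y1) in dict(tall=(340,140,365,200),knob=(385,305,408,345),vial=(242,250,256,278),turq=(270,225,296,280)).items():
    print(n,np.abs(a[y0:y1,x0:x1].astype(int)-b[y0:y1,x0:x1]).mean().round(1))
# can top: nozzle tip expected height for cup down
print('nozzle pred S',proj(S,[.5785,-.1605,.0265+.153]))
```

```text
22.125 [ 0.5782 -0.1582  0.137 ] [-7.6  2.6 24.8] [0.8  1.9  0.03] 0.05557069234018875
tall 73.5
knob 11.0
vial 3.5
turq 3.6
nozzle pred S [346.12767166 250.84858645]
```

Run:
```python
from h import *
T=cam('top');a=cv2.imread('pics/top1.png').astype(int);b=T['color'][:,:,::-1]
for n,(x0,y0,x1,y1) in dict(tall=(358,278,398,318),pot=(360,178,393,212),vial=(332,180,348,200),pink=(412,240,455,278)).items(): print(n,np.abs(a[y0:y1,x0:x1]-b[y0:y1,x0:x1]).mean().round(1))
s=robot.get_state();print(s['position'].round(4),s['ft_force'].round(1))
robot.finish_job()
```

```text
tall 13.6
pot 9.5
vial 7.8
pink 9.2
[ 0.5782 -0.1582  0.137 ] [-7.9  4.2 24.6]
the job is handed in; nothing more can be done
```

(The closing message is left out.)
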